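Press-fit a drill bushing into an eccentric jig sleeve

ROBOT

A 6-joint arm with a two-finger parallel gripper is mounted at the origin on the work surface; the furniture and walls round the work are solid. World frame = base frame: x ahead of the robot, y to its left, z up, the work surface at z = 0. Lengths are in m, angles in rad, forces in N, time in s.
With the tool pointing down it reaches from about 0.375 to 0.975 m from the base axis. Payload 3.8 kg.
Tool frame: the origin (TCP) lies where the fingers leave the gripper's body, on its centre line; the fingertips stand 73 mm ahead of it and the grasp point (between the pads) lies 54 mm ahead of it (nose_length is the distance from the TCP to the fingertips, in m); z points along the fingers, y is the line along which they close (so a half turn about z gives the same grasp; the last joint's range is limited). The gripper opens to 85 mm and grips with 20 to 120 N. Pads are 22 mm wide; open, the fingers measure 114 mm over their backs; the gripper's body (76 mm by 85 mm) begins 54 mm behind the grasp point. The pads swing forward as they close: fully open they stand 13 mm farther back than shut.
Start: joints at [-0.037, 0.264, 1.604, -0, 1.274, -0.037], TCP at [0.675, -0, 0.304] pointing down, gripper open.
Joint ranges: [-2.63, 2.63], [-0.94, 2.18], [0.31, 2.57], [-1.31, 4.45], [0, 2.66], [-2.55, 2.55]. Speed limits (rad/s): [2.57, 2.57, 3.14, 3.14, 3.14, 3.14].

INTERFACE

Orientations are given as a rotation vector (axis times angle).
In Python, from workcell import read_state, read_camera, calibration, finish_job, look_for, cut_out, tip_of, nose_length gives the robot as it stands.
- The arm moves only by the tool step_arm, never from a script. Its argument "targets" is a list of rows, each a list of 3 entries, a list of its own where there are three numbers: the turn, a rotation vector about the tool's x, y, z in rad, then the shift along the tool's x, y, z in mm, then the finger opening in mm, from 0 to 85.4. In form: [[[ax, ay, az], [x, y, z], grip], ...]. A call has 1 to 5 rows; each row shifts and turns the commanded pose from where the row before left it, along the tool's axes as they then stand; what a row does not reach is not made up. A row lasts 1/12 s, in which the tool goes at most 41.7 mm and 7.16 degrees, less where a joint would pass 70% of its speed; a pose out of reach is approached as far as the arm can. A call with a gripper value outside its range is refused whole. The fingers move at their own pace and stop on an object; "grip_force" is the grip in N (left out, the last holds). Time passes only in rows, so rows that do not move let the fingers close. It gives the time, the measured TCP pose, the force, the opening and the grip force at its end, in the units of the state.
- read_state(): the state, without advancing time (a new reading comes with each control period).
- read_camera(name): name is "scene" or "side" or "wrist"; returns the picture (420x560x3 uint8, red, green, blue); there is no depth.
- calibration(name): a dict with "camera_matrix" (3x3 intrinsics, pixels), "R" (3x3) and "t" (3): a world point X has camera coordinates R X + t. Camera axes: x right, y down, z forward; pixel columns grow to the right and rows downward; lengths in m; the calibration is good to about 2 mm. A picture is of the moment at which its call begins: read the wrist's pose just before it. calibration takes no time and is no camera call; for the wrist camera it gives the pose at the moment of the call.
- finish_job(): hands the job in; it is judged then, once.
Trained networks look in the newest picture that a camera, given by its name, has taken for a name from the list of things; names that differ only in an ending like _2 or _b are one class to them, and where a whole thing is asked for, a point or a joint stands for the part that bears it (a point fixed in the world has none). Each returns a list of dicts, best first, with "score" (0 to 1); they miss things now and then, are a little off and sometimes report something else, mostly with a low value. They report only what shows in the picture. A call takes as long as a camera call. They do not tell look-alikes from the thing itself.
- look_for(camera, query): "extent" ([left, top, right, bottom] in pixels, round what is visible of it).
- cut_out(camera, query): "region" (420x560 bool, what is visible of it) and "extent" ([left, top, right, bottom] in pixels, round what is visible of it).
- tip_of(camera, query): "at" ([row, column] in pixels: a listed point, or the origin of a listed thing).
The state is a dict: "time": time; "q": joint angles; "joint_vel": joint speeds; "joint_torque": joint torques, N m; "tool_pos": TCP position; "tcp_rot": TCP orientation; "wrist_force": force on the tool from outside, world axes, zero at the start; "torque": the same for the moment, N m; "width": opening from 0.0 (shut) to 1.0 (fully open); "grip_force": force on a finger pad.
Only numpy, scipy, OpenCV 4.12 (cv2) and the standard library are available. Lean on these libraries where they do the work, as an engineer would, in place of code of your own. Each camera call takes 0.05 s, during which the arm holds its last target. There are 200 camera calls.

TASK

Pick up the slim-shanked brass drill bushing and press it, shank down, into the bore of the steel sleeve on the drill jig until its shoulder sits fully home on the rim; then let go and back away. The bore sits off-centre in an unknown direction, so feel or look for it, and press gently: never harder than 30 N. Leave the thick-shanked bushing and everything else where it is.

Things in the scene. Friction and masses are not known exactly. Their poses are not given: they have to be found in the camera images.
- bushing: Slim-shanked headed brass drill bushing, loose, standing on its shank. Shank 26 mm diameter, 26 mm long, its foot tapering to 23 mm over the lowest 2.5 mm; above it a round head 36 mm diameter, 26 mm tall, to grip it by; 52 mm tall in all, about 0.16 kg. Origin: centre of the shank's lower end; z up the axis to the head. The shoulder (underside of the head) is 26 mm above the origin.
- wide_bushing: A second brass bushing with the same head and height, but a thicker shank, 32 mm: it does not fit and must stay where it is. Origin: centre of its lower end, z up.
- nest (a point): Centre of the jig's round turntable (not of the bore), at the height of the sleeve's rim, 82 mm above the table; z up. The steel sleeve on the turntable has a 42 mm outer diameter and a 27 mm bore, 32 mm deep. Its bore's centre is 3.5 mm from this point, in any horizontal direction from run to run (locked; not reported). The point moves with the carrier plate.
- jig: Drill jig: plywood board 150 x 130 x 18 mm fixed to the table; on it, upwards: four rubber mounts, an aluminium carrier plate, a dark steel turntable of 66 mm diameter, the steel sleeve. Origin: centre of the board's underside; x along its 150 mm side, z up.
- carrier: Aluminium carrier plate 92 x 92 x 14 mm on the rubber mounts; origin centre of its underside. It yields straight down 1 mm per 5 N of pressing and springs back. Four sprung strips grip the shank from 8 mm below the rim: sliding in then takes about 5 to 15 N, and the bushing stays where left. The shoulder lands after 26 mm of entry; from there the force rises about 5 N per mm.
- sanding_block: Bystander: wooden sanding block 66 x 112 x 34 mm, loose on the table; origin centre of its underside.
- pencil: Bystander: carpenter's pencil 170 mm long, loose on the table; origin centre of its underside.
- offcut: Bystander: wood offcut 60 x 130 x 12 mm, loose on the table; origin centre of its underside.
- screw_tin: Bystander: tin 75 mm diameter, 58 mm tall, loose on the table; origin centre of its underside.
Things that resemble listed ones, but are neither listed nor needed, are in the scene too. What is shaped like the bushing but turquoise is not meant.

How it is judged:
By the outcome, as a careful person would: the job done as asked, in the order asked, and still so for the second after the job is handed in, with the robot touching nothing.
It also fails if it takes over 54 s, if anything falls off the work surface, if the arm or the gripper's body presses on something with over 40 N, if the wrist force passes 120 N, or if a joint passes its speed limit or range.

## Working session

There is one attempt and no reset: what is moved stays moved. The work goes in short steps, Python scripts to look and compute and a tool call to move; the robot and the scene stay as the last step left them, time stands still between calls to the robot, and variables do not carry over. Pictures are saved under pics/ and viewed, at most 10 in all, crops included, and the job is handed in when it is done.

Besides the shell and the picture viewer there is one more tool, called as name(argument=value, ...) on one line, values as JSON. step_arm: Moves the arm, as the interface text tells. Its arguments: {"type":"object","properties":{"targets":{"type":"array","items":{"type":"array"}},"grip_force":{"type":"number"}},"required":["targets"]}

```bash
mkdir -p pics
cat > h.py <<'E'
import numpy as np, cv2
from workcell import *
def ray(cam,u,v,z,c=None):
    c=c or calibration(cam);K,R,t=[np.array(c[k]) for k in("camera_matrix","R","t")]
    d=R.T@np.linalg.solve(K,[u,v,1]);o=-R.T@t
    return o+d*(z-o[2])/d[2]
def proj(cam,X,c=None):
    c=c or calibration(cam);K,R,t=[np.array(c[k]) for k in("camera_matrix","R","t")]
    p=K@(R@np.array(X)+t);return p[:2]/p[2]
def save(im,n): cv2.imwrite('pics/'+n,im[...,::-1])
E
python3 - <<'E'
from h import *
a=read_camera("scene");b=read_camera("side")
save(cv2.resize(np.vstack([a,b]),(400,600)) if 0 else a,"a.png");save(b,"b.png")
for cam in("scene","side"):
  for q in("bushing","wide_bushing","jig"):
    print(cam,q,[(round(d["score"],2),np.round(d["extent"]).tolist()) for d in look_for(cam,q)])
  print([(round(d["score"],2),np.round(d["at"]).tolist()) for d in tip_of(cam,"nest")],[(round(d["score"],2),np.round(d["at"]).tolist()) for d in tip_of(cam,"bushing")])
E
```

```text
scene bushing [(0.67, [212.0, 258.0, 223.0, 281.0]), (0.49, [193.0, 279.0, 209.0, 303.0])]
scene wide_bushing [(0.78, [218.0, 241.0, 228.0, 258.0])]
scene jig [(0.92, [255.0, 186.0, 310.0, 224.0])]
[(0.87, [188.0, 283.0])] [(0.63, [299.0, 204.0]), (0.62, [280.0, 220.0])]
side bushing [(0.69, [294.0, 298.0, 310.0, 323.0]), (0.55, [284.0, 278.0, 301.0, 302.0])]
side wide_bushing [(0.71, [258.0, 258.0, 274.0, 279.0]), (0.58, [245.0, 180.0, 284.0, 208.0])]
side jig [(0.92, [230.0, 181.0, 295.0, 225.0]), (0.5, [312.0, 253.0, 357.0, 290.0])]
[(0.89, [183.0, 266.0])] [(0.74, [294.0, 290.0]), (0.74, [315.0, 300.0]), (0.48, [204.0, 262.0])]
```

View pics/a.png

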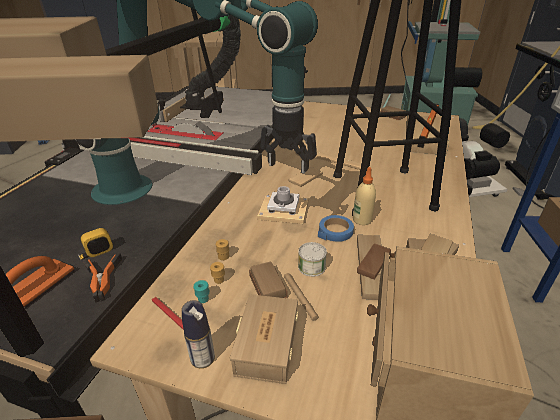

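View pics/b.png

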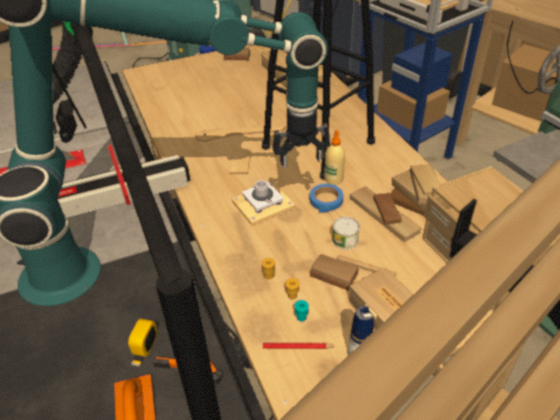

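Scene view: two brass bushings at (223,249) and (217,272) and a turquoise one at (201,291). The jig is at (283,205). In the side view these are at (268,268), (292,288), (301,310) and (263,200). Next is a close crop of the candidates.

Run:
```python
from h import *
a=cv2.imread('pics/a.png');b=cv2.imread('pics/b.png')
c=np.hstack([cv2.resize(a[232:310,180:245],(400,480),interpolation=cv2.INTER_CUBIC),cv2.resize(b[250:328,250:315],(400,480),interpolation=cv2.INTER_CUBIC)])
cv2.imwrite('pics/c.png',c)
# head top z .052 / base from extents
def tri(p,q):
    A=[];r=[]
    for cam,(u,v) in(("scene",p),("side",q)):
        c=calibration(cam);K,R,t=[np.array(c[k]) for k in("camera_matrix","R","t")]
        d=R.T@np.linalg.solve(K,[u,v,1]);d/=np.linalg.norm(d);P=np.eye(3)-np.outer(d,d)
        A.append(P);r.append(P@(-R.T@t))
    return np.linalg.solve(sum(A),sum(r)).round(4)
print("slim",tri((217.5,269.5),(292.5,290)),"wide",tri((223,249.5),(266,268.5)),"nest",tri((283,188),(266,183)))
print([ray("scene",283,188,.082).round(3),ray("side",266,183,.082).round(3)])
print(tri((283,188),(262,183)))
print("turq",tri((201,291),(302,310.5)))
s=read_state();print(s["tool_pos"],s["tcp_rot"],s["time"],s["wrist_force"])
c=calibration("wrist");print(c)
```

```text
slim [ 0.5833 -0.2336  0.0334] wide [ 0.5363 -0.1377  0.0183] nest [0.5979 0.1194 0.0999]
[array([0.584, 0.145, 0.082]), array([0.602, 0.142, 0.082])]
[0.5892 0.1365 0.0885]
turq [ 0.5885 -0.3084  0.0324]
[ 6.75006057e-01 -2.53205164e-05  3.03887781e-01] [-2.22144524e+00 -2.22143197e+00  3.53351489e-06] 0.6 [ 0.97970444  1.10338246 -0.31063994]
{'camera_matrix': array([[339.30411909,   0.        , 281.5511541 ],
       [  0.        , 339.30411909, 211.41207599],
       [  0.        ,   0.        ,   1.        ]]), 'R': array([[ 9.99999728e-01,  4.14897738e-04,  6.10412299e-04],
       [ 2.03694020e-04, -9.50062593e-01,  3.12059335e-01],
       [ 7.09402604e-04, -3.12059126e-01, -9.50062418e-01]]), 't': array([-0.67555348, -0.04006165,  0.37962233])}
```

View pics/c.png

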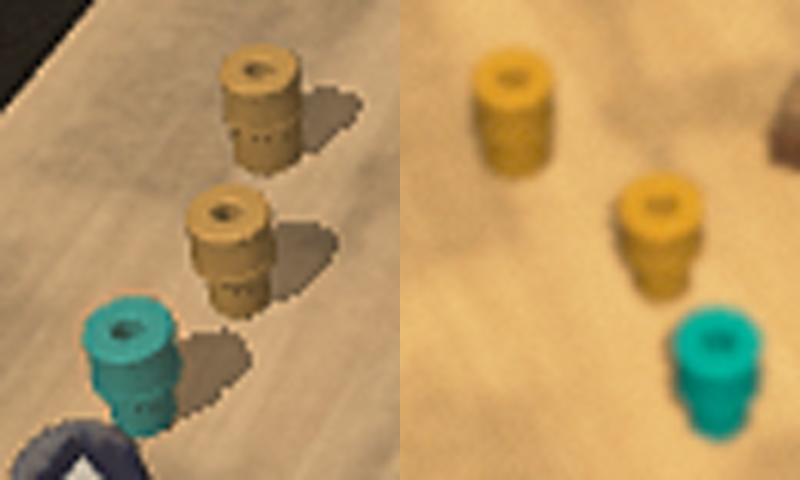

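The slim-shanked brass one is the middle one, scene (217,272) and side (292,288); the upper brass one is thick and the lower is turquoise. I'll look at the bore first with the empty hand.

step_arm(targets=[[[0,0,0],[25,-17,19],85],[[0,0,0],[25,-17,19],85],[[0,0,0],[25,-17,19],85],[[0,0,0],[25,-17,19],85],[[0,0,0],[25,-17,19],85]])

```text
time: 1.02
tool_pos: [0.5892, 0.1259, 0.2083]
tcp_rot: [2.222, 2.221, 0.001]
wrist_force: [0.9, 1.1, 0.9]
width: 0.993
grip_force: 0.0
```

step_arm(targets=[[[0,0,0],[0,0,0],85],[[0,0,0],[0,0,0],85],[[0,0,0],[0,0,0],85]])

```text
time: 1.27
tool_pos: [0.5907, 0.125, 0.2095]
tcp_rot: [2.22, 2.221, 0.001]
wrist_force: [1.0, -0.4, -0.1]
width: 0.993
grip_force: 0.0
```

Run:
```python
from h import *
s=read_state();c=calibration("wrist");a=read_camera("wrist");save(a,"w1.png")
np.savez("w1.npz",a=a,**{k:np.array(c[k]) for k in("camera_matrix","R","t")})
print(s["tool_pos"],s["tcp_rot"])
for d in tip_of("wrist","nest"): print(d["score"],d["at"],ray("wrist",d["at"][1],d["at"][0],.082,c))
```

```text
[0.59066854 0.12501486 0.20954546] [2.21968606e+00 2.22149154e+00 1.31020452e-03]
0.75 [216.2, 282.4] [0.5917871  0.13778803 0.082     ]
```

View pics/w1.png

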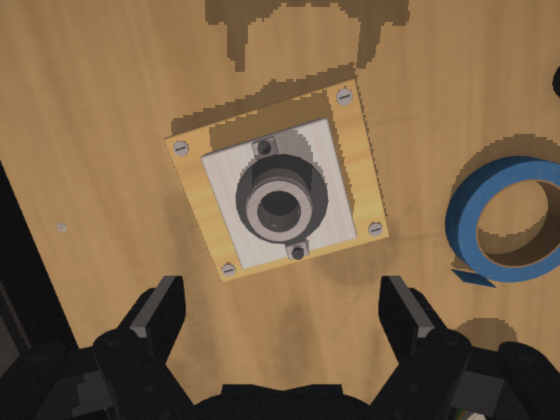

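The sleeve's rim is at about (279,209) in this picture, with the bore open and visible. I'll fit the bore edge.

Run:
```python
from h import *
z=np.load("w1.npz");a=z["a"];c={k:z[k] for k in("camera_matrix","R","t")}
x0,y0=225,145
g=cv2.resize(a[y0:260,x0:340],None,fx=6,fy=6,interpolation=cv2.INTER_CUBIC)
# project rim template at candidate centres; score radial gradient on bore (27) and outer (42) edges
gr=cv2.GaussianBlur(cv2.cvtColor(a,cv2.COLOR_RGB2GRAY),(0,0),.8).astype(np.float32)
th=np.linspace(0,2*np.pi,180,endpoint=False);cs=np.c_[np.cos(th),np.sin(th),0*th]
K,R,t=c["camera_matrix"],c["R"],c["t"]
def samp(cx,cy,r,zz=.082):
    X=np.array([cx,cy,zz])+r*cs;p=(K@(R@X.T+t[:,None]));p=(p[:2]/p[2]).astype(np.float32)
    return cv2.remap(gr,p[0][None],p[1][None],1)[0],p
def best(r,sgn,x,y):
    b=[]
    for dx in np.arange(-7,7.1,.25):
        for dy in np.arange(-7,7.1,.25):
            i,_=samp(x+dx/1e3,y+dy/1e3,r-.0007);o,_=samp(x+dx/1e3,y+dy/1e3,r+.0007)
            b.append((np.clip(sgn*(o-i),-10,40).mean(),x+dx/1e3,y+dy/1e3))
    return max(b)
B=best(.0135,1,.591,.139);O=best(.021,-1,.591,.139);print("bore",B,"outer+",O,"outer-",best(.021,1,.591,.139))
def dr(X,r,col):
    _,p=samp(X[1],X[2],r);q=((p.T-[x0,y0]+.5)*6).astype(np.int32);cv2.polylines(g,[q],True,col,1)
dr(B,.0135,(255,0,0));dr(O,.021,(0,255,0));dr(B,.021,(255,255,0))
save(g[:600],"w1c.png")
```

```text
bore (np.float32(40.0), np.float64(0.58975), np.float64(0.14125000000000001)) outer+ (np.float32(26.444883), np.float64(0.58975), np.float64(0.14225000000000002)) outer- (np.float32(14.284093), np.float64(0.59775), np.float64(0.14350000000000002))
```

View pics/w1c.png

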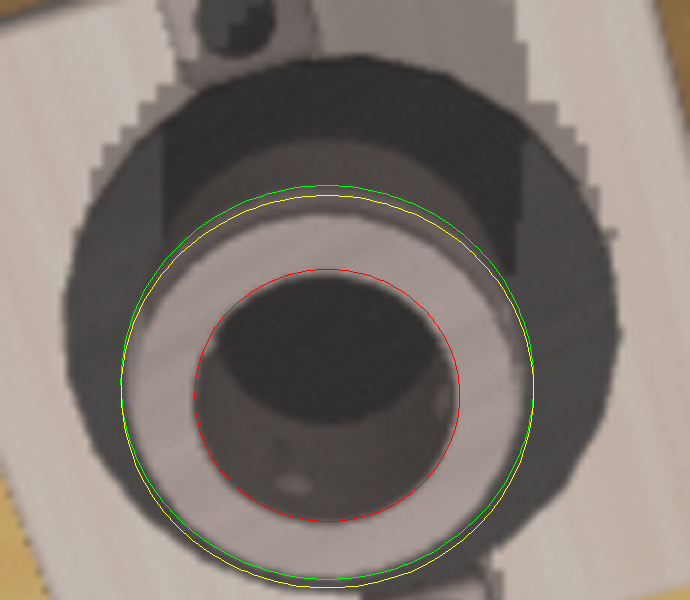

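The crop shows the bore edge centred at about pixel (280,211). The score was clipped, so I'll refine the fit and start moving to the bushing.

```bash
cat >> h.py <<'E'
th=np.linspace(0,2*np.pi,180,endpoint=False);cs=np.c_[np.cos(th),np.sin(th),0*th]
def circ(a,c,x,y,z,r,sgn=1,fit_r=False,w=7):
    """world circle centre fit: edge brighter outside if sgn=1"""
    gr=cv2.GaussianBlur(cv2.cvtColor(a,cv2.COLOR_RGB2GRAY),(0,0),.8).astype(np.float32)
    K,R,t=[np.array(c[k]) for k in("camera_matrix","R","t")]
    def s(cx,cy,r):
        X=np.array([cx,cy,z])+r*cs;p=K@(R@X.T+t[:,None]);p=(p[:2]/p[2]).astype(np.float32)
        return cv2.remap(gr,p[0][None],p[1][None],1)[0]
    f=lambda x,y,r:(sgn*(s(x,y,r+.0005)-s(x,y,r-.0005))).clip(-10,120).mean()
    b=max((f(x+i/1e3,y+j/1e3,r),x+i/1e3,y+j/1e3,r) for i in np.arange(-w,w+.1,.5) for j in np.arange(-w,w+.1,.5))
    rs=np.arange(-1.2,1.21,.2)/1e3 if fit_r else [0]
    return max((f(b[1]+i/1e3,b[2]+j/1e3,r+k),b[1]+i/1e3,b[2]+j/1e3,r+k) for i in np.arange(-1,1.01,.1) for j in np.arange(-1,1.01,.1) for k in rs)
E
python3 - <<'E'
from h import *
z=np.load("w1.npz");a=z["a"]
for zz in(.080,.082): print(np.round(circ(a,z,.590,.141,zz,.0135),4),np.round(circ(a,z,.590,.141,zz,.0135,1,True),4),np.round(circ(a,z,.590,.141,zz,.0200,-1,True),4))
E
```

```text
[4.73181e+01 5.89500e-01 1.40200e-01 1.35000e-02] [4.73181e+01 5.89500e-01 1.40200e-01 1.35000e-02] [3.64914e+01 5.89500e-01 1.40100e-01 1.96000e-02]
[4.68801e+01 5.89500e-01 1.40800e-01 1.35000e-02] [4.76311e+01 5.89500e-01 1.40800e-01 1.33000e-02] [3.68434e+01 5.89500e-01 1.40800e-01 1.94000e-02]
```

step_arm(targets=[[[0,0,0],[-40,-1,-4],85],[[0,0,0],[-40,-1,-4],85],[[0,0,0],[-40,-1,-2],85],[[0,0,0],[-40,-1,0],85],[[0,0,0],[-40,-1,0],85]])

```text
time: 1.78
tool_pos: [0.5861, -0.0781, 0.2209]
tcp_rot: [2.22, 2.218, 0.003]
wrist_force: [0.9, -0.7, 0.6]
width: 0.998
grip_force: 0.0
```

step_arm(targets=[[[0,0,0],[-40,-1,0],85],[[0,0,0],[-40,-1,5],85],[[0,0,0],[-40,0,5],85],[[0,0,0],[-35,0,0],85],[[0,0,0],[0,0,0],85]])

```text
time: 2.2
tool_pos: [0.5833, -0.238, 0.2103]
tcp_rot: [2.225, 2.21, -0.002]
wrist_force: [-0.6, 0.1, 1.1]
width: 0.997
grip_force: 0.0
```

step_arm(targets=[[[0,0,0],[0,0,0],85],[[0,0,0],[0,0,0],85]])

```text
time: 2.37
tool_pos: [0.5833, -0.2312, 0.2097]
tcp_rot: [2.223, 2.218, 0.001]
wrist_force: [0.0, 1.5, 0.2]
width: 0.996
grip_force: 0.0
```

Run:
```python
from h import *
s=read_state();c=calibration("wrist");a=read_camera("wrist");save(a,"w2.png")
np.savez("w2.npz",a=a,**{k:np.array(c[k]) for k in("camera_matrix","R","t")})
print(s["tool_pos"],s["tcp_rot"])
for q in("bushing","wide_bushing"):
  for d in tip_of("wrist",q): print(q,d["score"],d["at"],ray("wrist",d["at"][1],d["at"][0],0,c))
  for d in look_for("wrist",q): print(q,d["score"],d["extent"])
```

```text
[ 0.58329199 -0.23116632  0.20969352] [2.22325241e+00 2.21817804e+00 1.33370871e-03]
bushing 0.98 [200.0, 286.2] [ 0.58800947 -0.2319523   0.        ]
bushing 0.62 [276.4, 288.5] [ 0.59031416 -0.3055138   0.        ]
bushing 0.95 [261.3, 185.5, 311.0, 243.5]
bushing 0.63 [266.1, 266.6, 312.1, 328.6]
wide_bushing 0.72 [96.0, 230.2] [ 0.54416777 -0.14747745  0.        ]
wide_bushing 0.64 [189.2, 64.3, 252.6, 121.0]
```

View pics/w2.png

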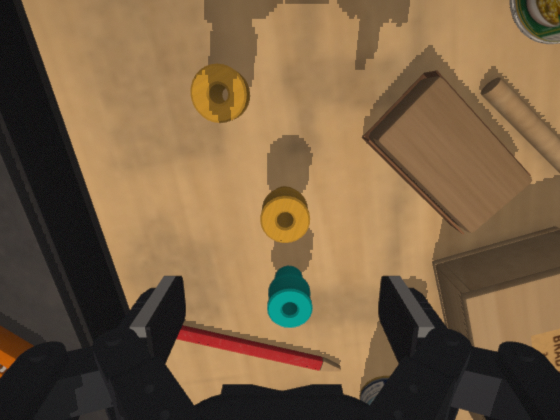

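The wrist view shows the slim brass bushing's head at (286,216), the turquoise one at (290,308) and the thick brass one at (220,93). I'll fit the head circle.

Run:
```python
from h import *
z=np.load("w2.npz");a=z["a"];p=ray("",286,216,.052,z);print(p)
print(np.round(circ(a,z,p[0],p[1],.052,.018,1),4),np.round(circ(a,z,p[0],p[1],.052,.018,-1),4),np.round(circ(a,z,p[0],p[1],.052,.006,1,True,3),4))
sat=a[...,:].astype(int);m=((sat[...,0]-sat[...,2])>95).astype(np.uint8);m[:170]=0;m[262:]=0;m[:,:250]=0;m[:,330:]=0
ys,xs=np.nonzero(m);print(xs.min(),xs.max(),ys.min(),ys.max(),len(xs)); print(ray("",(xs.min()+xs.max())/2,216,.05,z))
```

```text
[ 0.58708791 -0.22858139  0.052     ]
[11.2075  0.586  -0.2267  0.018 ] [ 8.8831  0.5845 -0.232   0.018 ] [ 2.71523e+01  5.86200e-01 -2.31200e-01  6.00000e-03]
252 329 175 256 1820
[ 0.59033397 -0.22927669  0.05      ]
```

Run:
```python
from h import *
z=np.load("w2.npz");a=z["a"]
h=cv2.cvtColor(a,cv2.COLOR_RGB2HSV)
print(h[216,255:320:4].tolist()); print(h[185:250:4,286].tolist())
b=h.copy();b=np.repeat(h[...,1:2],3,2)
p=ray("",286,216,.052,z)
for r in(.017,.018): print(np.round(circ(b,z,p[0],p[1],.052,r,-1,True,4),4))
print(np.round(circ(a,z,p[0],p[1],.052,.0065,1,True,3),4))
```

```text
[[17, 120, 199], [16, 122, 194], [19, 197, 195], [19, 196, 196], [19, 199, 197], [19, 198, 188], [19, 186, 92], [19, 188, 92], [19, 173, 87], [18, 170, 87], [19, 197, 194], [19, 196, 196], [19, 200, 195], [19, 201, 194], [16, 121, 205], [16, 121, 201], [17, 119, 202]]
[[16, 117, 124], [19, 180, 95], [19, 177, 88], [19, 195, 135], [19, 196, 194], [19, 196, 194], [19, 195, 196], [18, 191, 92], [18, 181, 89], [19, 185, 88], [19, 181, 90], [19, 193, 144], [19, 198, 197], [19, 199, 199], [19, 199, 196], [16, 114, 125], [16, 114, 125]]
[ 2.65374e+01  5.86200e-01 -2.31200e-01  1.78000e-02]
[ 2.65374e+01  5.86200e-01 -2.31200e-01  1.78000e-02]
[ 2.7084e+01  5.8620e-01 -2.3120e-01  5.9000e-03]
```

step_arm(targets=[[[0,0,0],[0,3,20],85],[[0,0,0],[0,0,30],65],[[0,0,0],[0,0,30],50],[[0,0,0],[0,0,22],46],[[0,0,0],[0,0,0],46]])

```text
time: 3.03
tool_pos: [0.5824, -0.2273, 0.1012]
tcp_rot: [-2.213, -2.216, 0.006]
wrist_force: [-1.3, 0.7, 0.1]
width: 0.54
grip_force: 0.0
```

step_arm(targets=[[[0,0,0],[0,0,0],46],[[0,0,0],[0,0,0],46],[[0,0,0],[0,0,0],46]])

```text
time: 3.28
tool_pos: [0.5877, -0.2303, 0.1094]
tcp_rot: [2.218, 2.219, 0.002]
wrist_force: [1.0, 0.2, 0.4]
width: 0.54
grip_force: 0.0
```

Run:
```python
from h import *
s=read_state();print(s["tool_pos"],s["width"]*85.4,nose_length() if callable(nose_length) else nose_length)
```

```text
[ 0.58769362 -0.23034232  0.10938319] 46.13007784037574 0.0726
```

step_arm(targets=[[[0,0,0],[0,-1,6],46],[[0,0,0],[0,0,0],46],[[0,0,0],[0,0,0],46],[[0,0,0],[0,0,0],46]])

```text
time: 3.62
tool_pos: [0.5851, -0.2301, 0.1013]
tcp_rot: [2.221, 2.221, 0.0]
wrist_force: [-1.1, 0.6, -0.9]
width: 0.536
grip_force: 0.0
```

step_arm(grip_force=60, targets=[[[0,0,0],[0,0,0],40],[[0,0,0],[0,0,0],30],[[0,0,0],[0,0,0],30],[[0,0,0],[0,0,0],30],[[0,0,0],[0,0,0],30]])

```text
time: 4.03
tool_pos: [0.5853, -0.2302, 0.1014]
tcp_rot: [2.221, 2.221, 0.0]
wrist_force: [-1.3, 1.1, 3.9]
width: 0.401
grip_force: 59.8
```

Run:
```python
from h import *
s=read_state();print(s["tool_pos"],s["tcp_rot"],s["width"]*85.4,nose_length(),s["wrist_force"],s["grip_force"])
```

```text
Traceback (most recent call last):
TypeError: 'float' object is not callable
```

step_arm(targets=[[[0,0,0],[0,0,-20],30],[[0,0,0],[0,0,-35],30],[[0,0,0],[0,0,-35],30],[[0,0,0],[20,0,-30],30],[[0,0,0],[36,1,0],30]])

```text
time: 4.45
tool_pos: [0.5897, -0.1776, 0.2285]
tcp_rot: [2.217, 2.208, 0.007]
wrist_force: [1.8, 0.7, -0.3]
width: 0.402
grip_force: 60.3
```

step_arm(targets=[[[0,0,0],[38,1,0],30],[[0,0,0],[38,1,0],30],[[0,0,0],[38,0,0],30],[[0,0,0],[38,0,0],30],[[0,0,0],[38,0,0],30]])

```text
time: 4.87
tool_pos: [0.5871, 0.0177, 0.2199]
tcp_rot: [-2.221, -2.22, 0.001]
wrist_force: [0.5, 0.1, -1.2]
width: 0.402
grip_force: 60.3
```

step_arm(targets=[[[0,0,0],[38,0,0],30],[[0,0,0],[38,0,0],30],[[0,0,0],[35,0,0],30],[[0,0,0],[15,0,0],30],[[0,0,0],[0,0,0],30]])

```text
time: 5.28
tool_pos: [0.5872, 0.1454, 0.2199]
tcp_rot: [-2.216, -2.225, 0.001]
wrist_force: [-0.4, 0.0, -1.7]
width: 0.402
grip_force: 60.3
```

step_arm(targets=[[[0,0,0],[0,0,0],30],[[0,0,0],[0,0,0],30],[[0,0,0],[0,0,0],30],[[0,0,0],[0,0,0],30]])

```text
time: 5.62
tool_pos: [0.588, 0.1405, 0.2207]
tcp_rot: [-2.223, -2.219, 0.001]
wrist_force: [-0.0, -0.3, -0.9]
width: 0.4
grip_force: 60.3
```

Run:
```python
from h import *
s=read_state();c=calibration("wrist");a=read_camera("wrist");save(a,"w3.png")
np.savez("w3.npz",a=a,**{k:np.array(c[k]) for k in("camera_matrix","R","t")})
T=s["tool_pos"];print(T,s["tcp_rot"],s["width"],s["wrist_force"])
h=cv2.cvtColor(a,cv2.COLOR_RGB2HSV);b=np.repeat(h[...,1:2],3,2)
ft=T[2]-.1014
print("bore",np.round(circ(a,c,.5895,.1408,.082,.0135,1,False,3),4))
print("head",ft,np.round(circ(b,c,T[0],T[1],ft+.052,.018,-1,False,4),4),"hole",np.round(circ(a,c,T[0],T[1],ft+.052,.0059,1,False,4),4))
```

```text
[0.58804517 0.14053278 0.22066754] [-2.22348130e+00 -2.21937134e+00  8.74446495e-04] 0.3995856880070022 [-0.00854726 -0.29247932 -0.85084663]
bore [3.61983e+01 5.89500e-01 1.40700e-01 1.35000e-02]
head 0.11926753851845119 [5.07437e+01 5.88400e-01 1.40400e-01 1.80000e-02] hole [3.71487e+01 5.88300e-01 1.40000e-01 5.90000e-03]
```

View pics/w3.png

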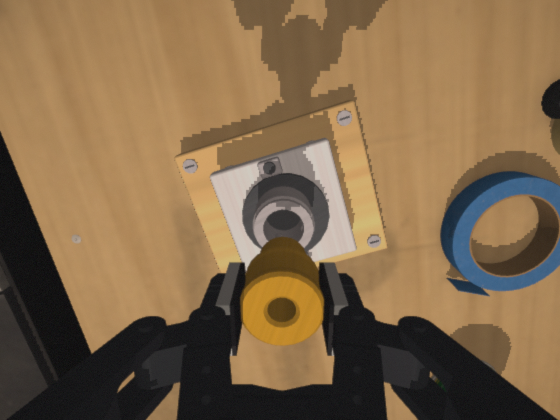

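The bushing is held upright, head at (283,308), with the bore beyond it at (284,225). They are about 1 mm apart. I'll correct that and come down.

step_arm(targets=[[[0,0,0],[0.8,1,10],30],[[0,0,0],[0,0,15],30],[[0,0,0],[0,0,8],30],[[0,0,0],[0,0,0],30],[[0,0,0],[0,0,0],30]])

```text
time: 6.08
tool_pos: [0.5883, 0.1424, 0.1866]
tcp_rot: [-2.221, -2.22, 0.003]
wrist_force: [0.2, 0.8, -1.8]
width: 0.399
grip_force: 60.2
```

step_arm(targets=[[[0,0,0],[0,0,2],30],[[0,0,0],[0,0,1],30],[[0,0,0],[0,0,1],30],[[0,0,0],[0,0,0],30],[[0,0,0],[0,0,0],30]])

```text
time: 6.5
tool_pos: [0.5892, 0.1429, 0.1842]
tcp_rot: [2.221, 2.221, 0.001]
wrist_force: [-0.4, -0.5, -1.7]
width: 0.402
grip_force: 60.2
```

step_arm(targets=[[[0,0,0],[0,0,1],30],[[0,0,0],[0,0,1],30],[[0,0,0],[0,0,0],30],[[0,0,0],[0,0,0],30]])

```text
time: 6.83
tool_pos: [0.5889, 0.1428, 0.1818]
tcp_rot: [-2.221, -2.221, 0.0]
wrist_force: [0.6, 0.4, -1.7]
width: 0.399
grip_force: 60.2
```

step_arm(targets=[[[0,0,0],[0,0,1],30],[[0,0,0],[0,0,1],30],[[0,0,0],[0,0,0],30]])

```text
time: 7.08
tool_pos: [0.5888, 0.1428, 0.1796]
tcp_rot: [-2.221, -2.221, 0.001]
wrist_force: [0.3, -0.2, -1.5]
width: 0.397
grip_force: 60.2
```

step_arm(targets=[[[0,0,0],[0,0,1],30],[[0,0,0],[0,0,1],30],[[0,0,0],[0,0,0],30]])

```text
time: 7.33
tool_pos: [0.5889, 0.1428, 0.1776]
tcp_rot: [-2.221, -2.221, 0.001]
wrist_force: [0.3, 0.2, -1.8]
width: 0.397
grip_force: 60.2
```

step_arm(targets=[[[0,0,0],[0,0,1],30],[[0,0,0],[0,0,1],30],[[0,0,0],[0,0,1],30],[[0,0,0],[0,0,1],30]])

```text
time: 7.67
tool_pos: [0.589, 0.1428, 0.1738]
tcp_rot: [-2.221, -2.221, -0.0]
wrist_force: [-0.5, -0.4, -1.6]
width: 0.395
grip_force: 60.2
```

step_arm(targets=[[[0,0,0],[0,0,1],30],[[0,0,0],[0,0,1],30],[[0,0,0],[0,0,1],30],[[0,0,0],[0,0,0],30]])

```text
time: 8.0
tool_pos: [0.589, 0.1427, 0.1711]
tcp_rot: [2.221, 2.221, -0.0]
wrist_force: [-0.8, -0.4, 0.6]
width: 0.4
grip_force: 60.5
```

step_arm(targets=[[[0,0,0],[0,0,1],30],[[0,0,0],[0,0,1],30],[[0,0,0],[0,0,1],30],[[0,0,0],[0,0,1],30]])

```text
time: 8.33
tool_pos: [0.5892, 0.1428, 0.1682]
tcp_rot: [2.221, 2.221, 0.001]
wrist_force: [-3.9, -2.4, 8.2]
width: 0.401
grip_force: 60.9
```

step_arm(targets=[[[0,0,0],[0,0,1],30],[[0,0,0],[0,0,1],30],[[0,0,0],[0,0,1],30],[[0,0,0],[0,0,1],30]])

```text
time: 8.67
tool_pos: [0.5892, 0.1428, 0.1641]
tcp_rot: [2.221, 2.221, 0.001]
wrist_force: [-3.1, -2.1, 7.5]
width: 0.399
grip_force: 60.9
```

step_arm(targets=[[[0,0,0],[0,0,1],30],[[0,0,0],[0,0,1],30],[[0,0,0],[0,0,1],30]])

```text
time: 8.92
tool_pos: [0.5892, 0.1428, 0.1613]
tcp_rot: [2.221, 2.221, 0.001]
wrist_force: [-3.3, -0.9, 7.6]
width: 0.404
grip_force: 60.9
```

step_arm(targets=[[[0,0,0],[0,0,1],30],[[0,0,0],[0,0,1],30],[[0,0,0],[0,0,1],30]])

```text
time: 9.17
tool_pos: [0.5892, 0.1428, 0.1584]
tcp_rot: [2.221, 2.221, 0.001]
wrist_force: [-3.8, -1.6, 8.8]
width: 0.399
grip_force: 60.9
```

step_arm(targets=[[[0,0,0],[0,0,1],30],[[0,0,0],[0,0,1],30],[[0,0,0],[0,0,0],30]])

```text
time: 9.42
tool_pos: [0.5892, 0.1428, 0.1562]
tcp_rot: [2.221, 2.221, 0.001]
wrist_force: [-3.2, -0.6, 8.1]
width: 0.396
grip_force: 61.0
```

step_arm(targets=[[[0,0,0],[0,0,1],30],[[0,0,0],[0,0,0],30]])

```text
time: 9.58
tool_pos: [0.5892, 0.1428, 0.1553]
tcp_rot: [2.221, 2.221, 0.0]
wrist_force: [-4.3, -1.4, 8.6]
width: 0.398
grip_force: 61.3
```

step_arm(targets=[[[0,0,0],[0,0,1],30],[[0,0,0],[0,0,0],30]])

```text
time: 9.75
tool_pos: [0.5893, 0.1428, 0.1547]
tcp_rot: [2.221, 2.221, 0.0]
wrist_force: [-4.9, -2.6, 12.3]
width: 0.4
grip_force: 61.5
```

step_arm(targets=[[[0,0,0],[0,0,1],30],[[0,0,0],[0,0,0],30]])

```text
time: 9.92
tool_pos: [0.5892, 0.1428, 0.1542]
tcp_rot: [2.221, 2.221, 0.0]
wrist_force: [-6.4, -2.3, 14.3]
width: 0.4
grip_force: 61.8
```

step_arm(targets=[[[0,0,0],[0,0,1],30],[[0,0,0],[0,0,0],30]])

```text
time: 10.08
tool_pos: [0.5893, 0.1428, 0.1536]
tcp_rot: [2.221, 2.221, 0.0]
wrist_force: [-7.1, -2.3, 15.7]
width: 0.4
grip_force: 62.0
```

step_arm(targets=[[[0,0,0],[0,0,1],30],[[0,0,0],[0,0,0],30]])

```text
time: 10.25
tool_pos: [0.5893, 0.1428, 0.1531]
tcp_rot: [2.221, 2.221, 0.0]
wrist_force: [-8.3, -2.2, 19.6]
width: 0.402
grip_force: 62.3
```

Run:
```python
from h import *
for i in range(3):
  s=read_state();print(s["tool_pos"],s["wrist_force"],s["grip_force"])
```

```text
[0.58928757 0.14281523 0.15312179] [-8.31591466 -2.16960183 19.5876342 ] 62.27645516395569
[0.58928757 0.14281523 0.15312179] [-8.31591466 -2.16960183 19.5876342 ] 62.27645516395569
[0.58928757 0.14281523 0.15312179] [-8.31591466 -2.16960183 19.5876342 ] 62.27645516395569
```

The force rises at about 5 N/mm of travel, so the shoulder has landed. I'll ease the press off before opening so the fingertips don't drop onto the rim.

step_arm(targets=[[[0,0,0],[0,0,-2],30],[[0,0,0],[0,0,-2],30],[[0,0,0],[0,0,-1],30],[[0,0,0],[0,0,0],30]])

```text
time: 10.58
tool_pos: [0.5892, 0.1428, 0.1559]
tcp_rot: [2.221, 2.221, 0.001]
wrist_force: [-3.0, 0.4, 6.1]
width: 0.399
grip_force: 61.0
```

step_arm(targets=[[[0,0,0],[0,0,-2],30],[[0,0,0],[0,0,0],30]])

```text
time: 10.75
tool_pos: [0.5891, 0.1428, 0.157]
tcp_rot: [2.221, 2.221, 0.001]
wrist_force: [-0.9, -1.0, 1.1]
width: 0.4
grip_force: 60.4
```

step_arm(targets=[[[0,0,0],[0,0,0],40],[[0,0,0],[0,0,0],50],[[0,0,0],[0,0,0],60],[[0,0,0],[0,0,0],60]])

```text
time: 11.08
tool_pos: [0.5891, 0.1429, 0.1566]
tcp_rot: [-2.221, -2.221, -0.0]
wrist_force: [0.4, -0.2, 0.1]
width: 0.7
grip_force: 0.0
```

step_arm(targets=[[[0,0,0],[0,0,-10],60],[[0,0,0],[0,0,-25],80],[[0,0,0],[-5,0,-30],80],[[0,0,0],[-10,0,-20],80],[[0,0,0],[0,0,0],80]])

```text
time: 11.5
tool_pos: [0.5922, 0.1273, 0.2487]
tcp_rot: [2.217, 2.216, 0.013]
wrist_force: [0.9, 0.4, 0.5]
width: 0.938
grip_force: 0.0
```

step_arm(targets=[[[0,0,0],[0,0,0],80],[[0,0,0],[0,0,0],80]])

```text
time: 11.67
tool_pos: [0.5887, 0.1278, 0.2418]
tcp_rot: [-2.222, -2.221, 0.0]
wrist_force: [-0.7, -0.4, -1.1]
width: 0.941
grip_force: 0.0
```

Run:
```python
from h import *
s=read_state();c=calibration("wrist");a=read_camera("wrist");b=read_camera("side");sc=read_camera("scene")
T=s["tool_pos"];print(T,s["width"],s["wrist_force"])
h=cv2.cvtColor(a,cv2.COLOR_RGB2HSV);S=np.repeat(h[...,1:2],3,2)
for z in(.104,.106,.108,.110,.112): print(z,np.round(circ(S,c,.5895,.141,z,.018,-1,False,4),4),np.round(circ(S,c,.5895,.141,z,.018,-1,True,4),4))
u,v=proj("wrist",[.5895,.141,.1],c).astype(int)
f=lambda im,x,y,w:cv2.resize(im[max(y-w,0):y+w,max(x-w,0):x+w],(400,400),interpolation=cv2.INTER_CUBIC)
save(np.hstack([f(a,u,v,60),f(b,263,195,35)]),"f.png")
```

```text
[0.58872409 0.12783127 0.24181204] 0.9414645797739122 [-0.702581   -0.42952337 -1.06455782]
0.104 [6.1545e+01 5.8970e-01 1.4050e-01 1.8000e-02] [6.20526e+01 5.89700e-01 1.40700e-01 1.82000e-02]
0.106 [6.26898e+01 5.89700e-01 1.41300e-01 1.80000e-02] [6.26898e+01 5.89700e-01 1.41300e-01 1.80000e-02]
0.108 [6.20546e+01 5.89700e-01 1.42100e-01 1.80000e-02] [6.32456e+01 5.89700e-01 1.41900e-01 1.78000e-02]
0.11 [5.98625e+01 5.89700e-01 1.42900e-01 1.80000e-02] [6.37507e+01 5.89700e-01 1.42600e-01 1.76000e-02]
0.112 [5.66432e+01 5.89800e-01 1.43900e-01 1.80000e-02] [6.41487e+01 5.89700e-01 1.43200e-01 1.74000e-02]
```

View pics/f.png

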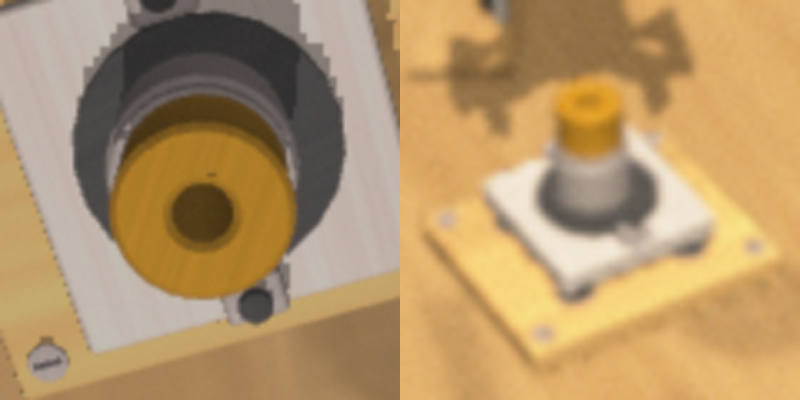

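The head sits flush on the rim in both views. The zero-force height when I let go (0.1570 m) agrees with full seating (0.1574 m).

```bash
python3 -c "
from workcell import finish_job
print(finish_job())"
```

```text
the job is handed in; nothing more can be done
None
```

The slim brass bushing is pressed into the sleeve bore with its shoulder on the rim, released, and the arm backed away; the highest press reading was about 20 N, the last clock reading before hand-in was 11.7 s, and the judge returned no verdict.

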